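# Feed three lamp caps through the gate into the slot

## Task

Sweep the three round white lamp caps across the tray's deck with the fingertips, one at a time, through the gate and down into the slot behind it. Push them gently and keep them flat on the deck until they drop in: do not pinch, lift or tip any of them. Leave the encoder, the rocker boot, the extractor and the spanner where they are.

Things in the scene. Friction and masses are not known exactly. Their poses are not given: they have to be found in the camera images.
- tray: fixed feeder tray; origin at bench level. x points along the feed direction to gate and slot, y to the left, z up. Flat dark level deck 74 mm above the bench, x = -109 to 55 mm, y = -99 to 99 mm in this frame. A rim 6 mm thick goes round the deck, its top 7 mm above the deck (81 mm above the bench). Rims, guides and slot walls all have this height
- gate (a point): centre of the gate, at deck level: tray point (52, 0, 74) mm, axes as the tray. The gate is the one opening, 40 mm wide, in the front rim (x = 49 to 55 mm). Two guide bars on the deck, 5 mm thick and 7 mm high, lead to it: from beside the gate (tray x = 50, y = +-22 mm) out and back to (x = 12, y = +-62 mm)
- slot (a point): centre of the slot's mouth, at deck level: tray point (81, 0, 74) mm, axes as the tray. The slot is an open pocket right behind the gate, where the deck ends: tray x = 55 to 107 mm, y = -25 to 25 mm, its floor 68 mm below the deck. A cap topples in by itself once its centre is past the deck's edge
- cap_a: white plastic lamp cap, a round disc 30 mm across, 17 mm high (side upright up to 15 mm), about 20 g, flat on the deck, sliding easily; origin under its centre. Its top 10 mm stand above the rims: fingertips 8 to 11 mm above the deck push it and clear all rims and guides. The caps start 45 mm or more apart across the feed direction: one near the middle line, one to each side
- cap_b: white plastic lamp cap, a round disc 30 mm across, 17 mm high (side upright up to 15 mm), about 20 g, flat on the deck, sliding easily; origin under its centre. Its top 10 mm stand above the rims: fingertips 8 to 11 mm above the deck push it and clear all rims and guides. The caps start 45 mm or more apart across the feed direction: one near the middle line, one to each side
- cap_c: white plastic lamp cap, a round disc 30 mm across, 17 mm high (side upright up to 15 mm), about 20 g, flat on the deck, sliding easily; origin under its centre. Its top 10 mm stand above the rims: fingertips 8 to 11 mm above the deck push it and clear all rims and guides. The caps start 45 mm or more apart across the feed direction: one near the middle line, one to each side
- encoder: silver rotary encoder, 18 mm square body 9 mm high with a round upright shaft, 30 mm tall in all, standing on the tray deck in one of the two corners behind the guides; origin under its centre. Leave alone
- boot: black rubber rocker boot, 18 x 24 mm, 19 mm tall, standing on the tray deck in the other corner behind the guides; origin under its centre. Leave alone
- extractor: chrome toggle extractor, a forked tool 145 mm long, 18 mm thick, lying on the bench beside the tray; x along it. Leave alone
- spanner: blue steel spanner 150 mm long lying on the bench beside the tray (it and the extractor may change sides); x along it. Leave alone
Not all that is in view belongs to the job. Leave any red look-alike of the cap_a alone. Leave any red look-alike of the cap_b alone.

How it is judged:
By the outcome, as a careful person would: the job done as asked, in the order asked, and still so for the second after the job is handed in, with the robot touching nothing.
It also fails if it takes over 64 s, if anything falls off the work surface, if the arm or the gripper's body presses on something with over 40 N, if the wrist force passes 120 N, or if a joint passes its speed limit or range.

## Robot

A 6-joint arm with a two-finger parallel gripper is mounted at the origin on the work surface. World frame = base frame: x ahead of the robot, y to its left, z up, the work surface at z = 0. Lengths are in m, angles in rad, forces in N, time in s.
With the tool pointing down it reaches from about 0.25 to 0.775 m from the base axis. Payload 8.9 kg.
Tool frame: the origin (TCP) lies on the centre line of the jaws, within the pads' length; the fingertips stand 17 mm ahead of it and the grasp point (between the pads) lies 2 mm behind it (tips_ahead is the distance from the TCP to the fingertips, in m); x points along the fingers, y is the direction in which the jaws open and shut, and the axes are right-handed (so a half turn about x gives the same grasp; the last joint's range is limited). The gripper opens to 85 mm and grips with 20 to 120 N. Pads are 22 mm wide; open, the fingers measure 114 mm over their backs; the gripper's body (76 mm by 85 mm) begins 54 mm behind the grasp point. The pads swing forward as they close: fully open they stand 13 mm farther back than shut.
Start: joints at [1.177, 0.291, -0.153, 1.127, 0, 1.431], TCP at [0.132, 0.508, 0.248] pointing down, gripper open.
Joint ranges: [-2.52, 2.52], [-0.91, 1.74], [-1.3, 1.37], [-1.96, 2.02], [-1.52, 1.47], [-3.14, 3.14]. Speed limits (rad/s): [2.22, 2.22, 2.79, 3.14, 3.14, 3.14].

## Interface

Orientations are given as a unit quaternion [x, y, z, w].
In Python, from bench import * gives the robot as it stands.
- The arm moves only by the shell command python3 -m handwheel 'ROWS'. ROWS is JSON, a list that holds one entry, the list of rows, each a list of 5 numbers: the closure, from 0 (fully open) to 1 (shut), then the shift along the tool's x, y, z in cm, then the turn about the tool's x in degrees. A call has exactly 10 rows; each row is the pose to reach, as a shift and turn from the pose commanded when the call began, along the tool's axes at that moment; what a row does not reach only later rows make up. A row lasts 1/10 s, in which the tool goes at most 50 mm and 8.59 degrees, less where a joint would pass 70% of its speed; a pose out of reach is approached as far as the arm can. A call with a gripper value outside its range is refused whole. The fingers move at their own pace and stop on an object; the grip force is fixed at half the most. Time passes only in rows, so rows that repeat a pose let the fingers close, or fill a call up. It gives the time, the measured TCP pose, the force and the opening at its end, in the units of the state.
- observe(): the state, without advancing time (a new reading comes with each control period).
- capture(name): name is "scene" or "top" or "wrist"; returns (picture, depth): 480x640x3 uint8, red, green, blue; 480x640 float32, m along the optical axis (not along the pixel's ray), 0 where there is no reading.
- calibration(name): a dict with "fx", "fy", "cx", "cy" (pixels), "k1" (the pictures are not rectified: a ray, as slopes to the right and down, at radius r is drawn at 1 + k1 r^2 times it, then the intrinsics apply), "R" (3x3) and "t" (3): a world point X has camera coordinates R X + t; the wrist camera has in their place "tool_from_camera" (4x4, takes a point from camera to tool coordinates, whose origin is the TCP and whose axes are the tool frame's). Camera axes: x right, y down, z forward; pixel columns grow to the right and rows downward; lengths in m; the calibration is good to about 2 mm. A picture is of the moment at which its call begins: read the wrist's pose just before it. calibration takes no time and is no camera call.
- close_job(): hands the job in, once; it reports no verdict.
The state is a dict: "time_s": time; "joint_pos": joint angles; "dq": joint speeds; "joint_efforts": joint torques, N m; "position": TCP position; "eef_rot": TCP orientation; "force": force on the tool from outside, world axes, zero at the start; "moment": the same for the moment, N m; "opening": finger opening in m.
Only numpy, scipy, OpenCV 4.12 (cv2) and the standard library are available. Lean on these libraries where they do the work, as an engineer would, in place of code of your own. Each camera call takes 0.05 s, during which the arm holds its last target. There are 200 camera calls.

## Working session

There is one attempt and no reset: what is moved stays moved. The work goes in short steps, Python scripts to look and compute and a shell command to move; the robot and the scene stay as the last step left them, time stands still between calls to the robot, and variables do not carry over. Pictures are saved under pics/ and viewed, about 8 in all and at most 12, crops included, and the job is handed in when it is done.

```bash
mkdir -p pics; ls
python3 - <<'E'
from bench import *
import cv2,numpy as np
s=observe();print(s)
for n in("top","scene"):
    p,d=capture(n);np.savez(n+"0.npz",p=p,d=d);cv2.imwrite(f"pics/{n}0.png",p[:,:,::-1]);print(n,calibration(n))
print(calibration("wrist"))
E
```

```text
pics
{'time_s': 0.0, 'joint_pos': array([ 1.17670356e+00,  2.91298398e-01, -1.54143793e-01,  1.12669261e+00,
       -4.30487546e-07,  1.43147620e+00]), 'dq': array([ 0.00111389, -0.00120008,  0.00023196, -0.00172788, -0.00055752,
        0.0017122 ]), 'joint_efforts': array([ 1.44131278e-03, -5.37146044e+01,  3.31367362e+01,  1.57985708e-02,
       -2.40648533e-04,  3.33811357e-06]), 'position': array([0.13215555, 0.50765617, 0.24771636]), 'eef_rot': array([ 0.08937576,  0.70150174, -0.09028882,  0.7012526 ]), 'force': array([-1.02028255,  0.31156248,  0.02960905]), 'moment': array([-0.02751931,  0.03423037,  0.01289653]), 'opening': 0.08543311635221401}
top {'fx': 591.4668505844397, 'fy': 591.4668505844397, 'cx': 319.1827287334396, 'cy': 234.3714900939882, 'k1': -0.09149316451312334, 'R': array([[-0.01274468, -0.99990757,  0.00473475],
       [-0.98230357,  0.01163513, -0.186934  ],
       [ 0.18686164, -0.00703338, -0.98236106]]), 't': array([0.0337533 , 0.56153415, 1.0214223 ])}
scene {'fx': 500.0074175201205, 'fy': 500.0074175201205, 'cx': 313.14429507997585, 'cy': 232.32523971655252, 'k1': -0.01522469929874128, 'R': array([[-0.3792517 ,  0.92529051, -0.00237125],
       [ 0.62023081,  0.25231252, -0.74273288],
       [-0.68664539, -0.28315343, -0.66958363]]), 't': array([ 0.16917398, -0.30132065,  1.12020857])}
{'fx': 385.9175124219184, 'fy': 385.9175124219184, 'cx': 321.0437569422226, 'cy': 237.19096422028645, 'k1': -0.027864959177412284, 'tool_from_camera': array([[ 5.20299412e-04, -2.77501799e-01,  9.60724977e-01,
        -1.25804048e-01],
       [ 9.99999844e-01, -5.00622930e-05, -5.56029790e-04,
        -4.26424295e-04],
       [ 2.02395362e-04,  9.60725116e-01,  2.77501729e-01,
        -7.05346011e-02],
       [ 0.00000000e+00,  0.00000000e+00,  0.00000000e+00,
         1.00000000e+00]])}
```

View pics/top0.png

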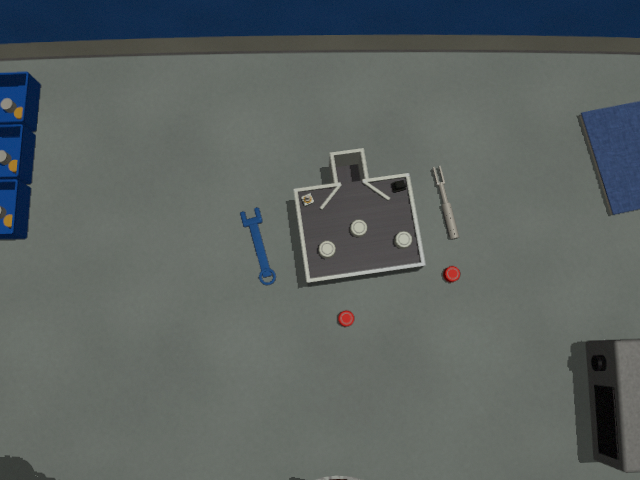

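View pics/scene0.png

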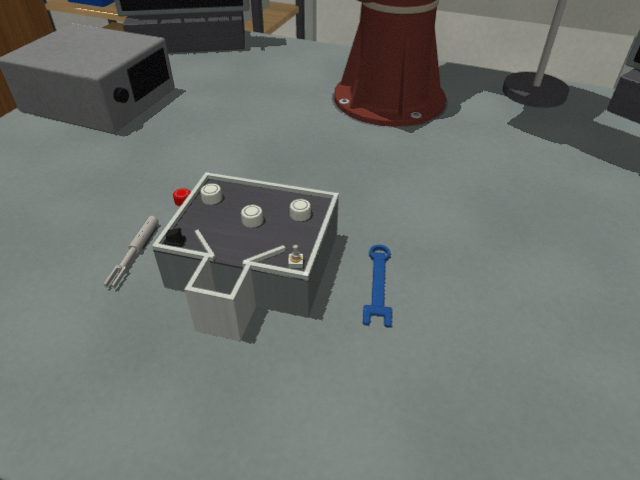

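The top view shows three white caps at (358,228), (327,249) and (403,239). The gate is near (352,183), the encoder is at (307,200) and the boot at (399,186). Two red look-alikes sit on the bench. The scene view agrees: caps at (252,215), (300,209) and (211,194).

```bash
cat > h.py <<'E'
from bench import *
import cv2,numpy as np
def ray(name,uv):
    c=calibration(name);K=np.array([[c['fx'],0,c['cx']],[0,c['fy'],c['cy']],[0,0,1]])
    q=cv2.undistortPoints(np.float64([[uv]]),K,np.array([c['k1'],0,0,0,0.]))[0,0]
    R=c['R'];o=-R.T@c['t'];return o,R.T@np.array([q[0],q[1],1])
def plane(name,uv,z):
    o,d=ray(name,uv);return o+d*(z-o[2])/d[2]
def tri(a,ua,b,ub):
    o1,d1=ray(a,ua);o2,d2=ray(b,ub)
    A=np.stack([d1,-d2],1);s=np.linalg.lstsq(A,o2-o1,rcond=None)[0]
    p,q=o1+s[0]*d1,o2+s[1]*d2;return (p+q)/2,np.linalg.norm(p-q)
def white(p,th=165):
    h=cv2.cvtColor(p,cv2.COLOR_RGB2HSV);return ((h[...,2]>th)&(h[...,1]<60)).astype(np.uint8)
def blobs(p,box,lo,hi,th=165):
    m=white(p,th);x0,y0,x1,y1=box;k=np.zeros_like(m);k[y0:y1,x0:x1]=m[y0:y1,x0:x1]
    k=cv2.morphologyEx(k,cv2.MORPH_CLOSE,np.ones((3,3)))
    cs=cv2.findContours(k,cv2.RETR_EXTERNAL,cv2.CHAIN_APPROX_NONE)[0]
    return [c for c in cs if lo<cv2.contourArea(c)<hi]
E
python3 - <<'E'
from h import *
for n,box in(("top",(285,140,435,295)),("scene",(140,160,350,350))):
    p=np.load(n+"0.npz")['p']
    for c in blobs(p,box,30,1e5):
        e=cv2.minEnclosingCircle(c);print(n,cv2.contourArea(c),np.round(e[0],1),round(e[1],1),cv2.boundingRect(c))
        if cv2.contourArea(c)>3000 : print(cv2.approxPolyDP(c,4,True)[:,0].tolist())
E
python3 - <<'E'
import cv2,numpy as np
a=cv2.imread('pics/top0.png')[140:290,285:435];cv2.imwrite('pics/c1.png',cv2.resize(a,(600,600),interpolation=cv2.INTER_CUBIC))
E
```

```text
top 11775.5 [358.5 224.3] 76.6 (294, 148, 131, 134)
[[407, 173], [368, 178], [362, 148], [333, 152], [334, 184], [294, 189], [307, 281], [424, 264]]
scene 68.0 [146. 226.] 11.7 (140, 216, 14, 21)
scene 13928.5 [245.5 219. ] 96.1 (153, 172, 186, 127)
[[153, 244], [203, 256], [185, 289], [233, 298], [250, 264], [307, 275], [338, 193], [206, 172]]
```

View pics/c1.png

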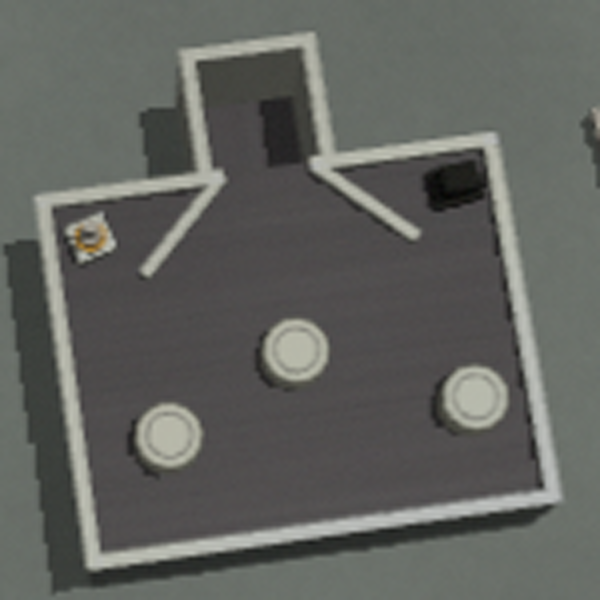

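Run:
```python
from h import *
T=np.array([[407.5,173.5],[294,189],[307,281],[424,264.5]]);S=np.array([[153,244],[307,275],[338,193],[206,172]])
M=np.array([[55,-105],[55,105],[-115,105],[-115,-105]])/1e3
for t,s in zip(T,S): print(np.round(tri("top",t,"scene",s),4) if 0 else (np.round(tri("top",t,"scene",s)[0],4),plane("top",t,.081).round(4),plane("scene",s,.081).round(4)))
def fit(W):
    cm,cw=M.mean(0),W.mean(0);H=(M-cm).T@(W-cw);a=np.arctan2(H[0,1]-H[1,0],H[0,0]+H[1,1])
    R=np.array([[np.cos(a),-np.sin(a)],[np.sin(a),np.cos(a)]]);o=cw-R@cm;return a,o,R,np.linalg.norm((M@R.T+o)-W,axis=1)
for n,U in(("top",T),("scene",S)):
    a,o,R,e=fit(np.array([plane(n,u,.081)[:2] for u in U]));print(n,'yaw',np.degrees(a),'o',o,'err',e.round(4))
# caps, holes in the rim contour
res={}
for n,box,cs in(("top",(285,140,435,295),[(358.5,227.8),(327,249),(403.5,239)]),("scene",(140,160,350,350),[(252,215),(300,209),(211,194)])):
    p=np.load(n+"0.npz")['p'];m=white(p,130)
    k,l,st,ce=cv2.connectedComponentsWithStats(m)
    for x,y in cs:
        i=l[int(y),int(x)];print(n,x,y,st[i],ce[i].round(1))
for ut,us in (((358.5,227),(252.4,211)),((327,248.3),(300.5,205)),((403.5,238.5),(211,190))):
    P,e=tri("top",ut,"scene",us);print(P.round(4),round(e,4))
```

```text
(array([ 0.6656, -0.1335,  0.0846]), array([ 0.6668, -0.1342,  0.081 ]), array([ 0.6627, -0.1362,  0.081 ]))
(array([0.6394, 0.0713, 0.0829]), array([0.64  , 0.0712, 0.081 ]), array([0.6377, 0.0707, 0.081 ]))
(array([0.4736, 0.0498, 0.0836]), array([0.4741, 0.0493, 0.081 ]), array([0.4703, 0.0493, 0.081 ]))
(array([ 0.4999, -0.1556,  0.0834]), array([ 0.5005, -0.1565,  0.081 ]), array([ 0.497 , -0.1572,  0.081 ]))
top yaw 7.447575775485153 o [ 0.60008947 -0.0386696 ] err [0.002  0.0017 0.002  0.0014]
scene yaw 7.177692849676215 o [ 0.59670201 -0.03959981] err [0.0018 0.0009 0.0012 0.0016]
top 358.5 227.8 [351 220  16  15 194] [358.6 227.1]
top 327 249 [319 241  16  16 196] [326.8 248.4]
top 403.5 239 [396 232  16  15 195] [403.6 238.9]
scene 252 215 [241 205  21  14 235] [250.9 211.4]
scene 300 209 [290 199  20  14 222] [299.5 205.3]
scene 211 194 [201 184  20  12 193] [210.  189.5]
[ 0.5663 -0.0411  0.0925] 0.002
[0.5293 0.0146 0.0922] 0.0016
[ 0.5449 -0.1195  0.091 ] 0.0025
```

```bash
cat >> h.py <<'E'
from scipy.spatial.transform import Rotation as Ro
YAW=np.radians(7.31);O=np.array([.5984,-.0391]);RT=np.array([[np.cos(YAW),-np.sin(YAW)],[np.sin(YAW),np.cos(YAW)]])
def t2w(p): return RT@np.array(p)/1e3+O
def w2t(p): return RT.T@(np.array(p)[:2]-O)*1e3
def go(targets,sgn=1):
    """targets: (tray x mm, tray y mm, world z mm, heading deg in tray) -> rows in tool axes from the present pose"""
    s=observe();B=Ro.from_quat(s['eef_rot']);P=s['position'];M=B.as_matrix()
    print('t',s['time_s'],'tray',w2t(P).round(1),'z',P[2].round(4),'head',(np.degrees(np.arctan2(M[1,2],M[0,2]))-np.degrees(YAW)).round(1),'tilt',M[2].round(3),'open',s['opening'].round(4),'F',s['force'].round(1))
    for x,y,z,h in targets:
        d=M.T@(np.append(t2w((x,y)),z/1e3)-P)*100
        a=np.radians(h)+YAW+(0 if sgn>0 else np.pi);zd=M.T@np.array([np.cos(a),np.sin(a),0])
        print((x,y,z,h),'->',d.round(2),'turn',np.degrees(np.arctan2(-zd[1],zd[2])).round(1))
E
python3 - <<'E'
from h import *
M=Ro.from_quat(observe()['eef_rot']).as_matrix();print(M.round(3))
for c in((.5663,-.0411),(.5293,.0146),(.5449,-.1195)):print(w2t(c).round(1))
go([(-75,2,200,0)]);go([(-75,2,200,0)],-1)
E
```

```text
[[-0.     0.252  0.968]
 [-0.001  0.968 -0.252]
 [-1.    -0.001 -0.   ]]
[-32.1   2.1]
[-61.7  62.1]
[-63.3 -72.9]Traceback (most recent call last):
  File "<stdin>", line 4, in <module>
  File "h.py", line 27, in go
    print('t',s['time_s'],'tray',w2t(P).round(1),'z',P[2].round(4),'head',(np.degrees(np.arctan2(M[1,2],M[0,2]))-np.degrees(YAW)).round(1),'tilt',M[2].round(3),'open',s['opening'].round(4),'F',s['force'].round(1))
                                                                                                                                                                       ^^^^^^^^^^^^^^^^^^
AttributeError: 'float' object has no attribute 'round'
```

```bash
sed -i "s/s\['opening'\].round(4)/round(float(s['opening']),4)/" h.py; python3 -c "
from h import *
go([(-75,2,150,0)])"
```

```text
t 0.1 tray [-392.8  601.7] z 0.2478 head -21.9 tilt [-1.    -0.001 -0.   ] open 0.0854 F [ 0.3  0.1 -0.3]
(-75, 2, 150, 0) -> [  9.82 -43.76  51.87] turn -21.9
```

```bash
R='[0.81,5,-43.8,51.9,-21.9]'; python3 -m handwheel '[[[0.81,5,-43.8,51.9,-21.9],[0.81,5,-43.8,51.9,-21.9],[0.81,5,-43.8,51.9,-21.9],[0.81,5,-43.8,51.9,-21.9],[0.81,5,-43.8,51.9,-21.9],[0.81,5,-43.8,51.9,-21.9],[0.81,5,-43.8,51.9,-21.9],[0.81,5,-43.8,51.9,-21.9],[0.81,5,-43.8,51.9,-21.9],[0.81,5,-43.8,51.9,-21.9]]]'; python3 -c "
from h import *
go([(-75,2,135,0)])"
```

```text
time_s: 1.1
position: [0.4161, 0.1056, 0.2121]
eef_rot: [-0.045, 0.706, 0.045, 0.706]
force: [0.1, 1.3, 0.0]
opening: 0.0164
t 1.1 tray [-162.4  166.8] z 0.2121 head -0.0 tilt [-1.  0.  0.] open 0.0164 F [0.1 1.3 0. ]
(-75, 2, 135, 0) -> [  7.71 -16.47   8.75] turn -0.0
```

```bash
python3 -m handwheel '[[[0.81,4,-16.5,8.7,0],[0.81,4,-16.5,8.7,0],[0.81,4,-16.5,8.7,0],[0.81,4,-16.5,8.7,0],[0.81,4,-16.5,8.7,0],[0.81,6,-16.5,8.7,0],[0.81,7.7,-16.5,8.7,0],[0.81,7.7,-16.5,8.7,0],[0.81,7.7,-16.5,8.7,0],[0.81,7.7,-16.5,8.7,0]]]'
python3 - <<'E'
from h import *
go([(-75,2,100,0)])
p,d=capture("wrist");cv2.imwrite("pics/w1.png",p[:,:,::-1]);np.savez("w1.npz",p=p,d=d)
E
```

```text
time_s: 2.1
position: [0.5231, -0.0448, 0.1362]
eef_rot: [-0.045, 0.705, 0.045, 0.706]
force: [0.1, 0.8, -0.1]
opening: 0.0162
t 2.1 tray [-75.4   3.9] z 0.1362 head 0.0 tilt [-1.    -0.     0.001] open 0.0162 F [ 0.1  0.8 -0.1]
(-75, 2, 100, 0) -> [ 3.62 -0.19  0.04] turn 0.0
```

View pics/w1.png

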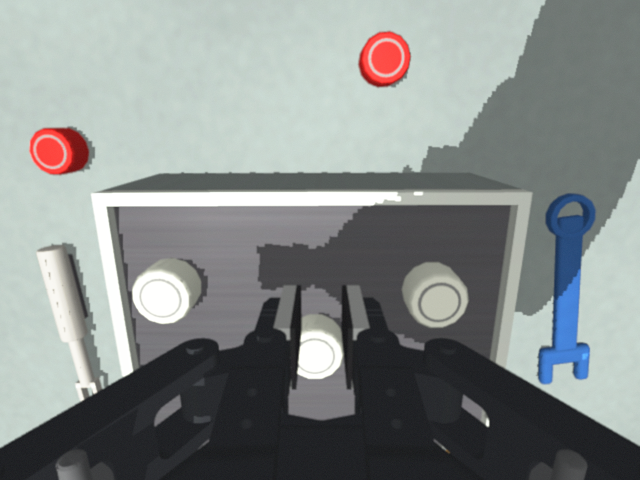

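Wrist view: the middle cap at about (318,350) lies ahead, between the finger lines. The side caps are at (160,298) and (438,300), and the back rim is along row 200. I'll cross-check the tray, the caps and the fingertip depth from here.

```bash
cat >> h.py <<'E'
def wpt(uv,z=None,depth=None,pose=None):
    c=calibration("wrist");K=np.array([[c['fx'],0,c['cx']],[0,c['fy'],c['cy']],[0,0,1]])
    q=cv2.undistortPoints(np.float64([[uv]]),K,np.array([c['k1'],0,0,0,0.]))[0,0]
    s=pose or observe();B=Ro.from_quat(s['eef_rot']).as_matrix();T=c['tool_from_camera']
    o=B@T[:3,3]+s['position'];d=B@T[:3,:3]@np.array([q[0],q[1],1])
    return o+d*(depth if depth else (z-o[2])/d[2])
E
python3 - <<'E'
from h import *
a=np.load("w1.npz");p,d=a['p'],a['d'];s=observe()
for n,uv,z in(("capC",(160,302),.091),("capB",(439,301),.091),("capM",(317,356),.091),("backrim R outer",(93,193),.081),("backrim L outer",(532,191),.081)):
    P=wpt(uv,z);print(n,w2t(P).round(1), 'depth z',wpt(uv,depth=float(d[uv[1],uv[0]]))[2].round(4))
for v in(280,284,287,290,295,300):
    print(v,[ (u,(wpt((u,v),depth=float(d[v,u]))-s['position']).round(4).tolist()) for u in(290,294,354,360)])
E
```

```text
capC [-63.6 -75.2] depth z 0.0919
capB [-64.3  60.7] depth z 0.0912
capM [-33.8   1.4] depth z 0.0929
backrim R outer [-115.6 -105.5] depth z 0.0823
backrim L outer [-116.6  103.7] depth z -0.0002
280 [(290, [0.0089, -0.0157, -0.0618]), (294, [0.0087, -0.0136, -0.0618]), (354, [0.0049, 0.0176, -0.0623]), (360, [0.0046, 0.0208, -0.0627])]
284 [(290, [0.0108, -0.0154, -0.0609]), (294, [0.0107, -0.0134, -0.0614]), (354, [0.007, 0.0179, -0.062]), (360, [0.0064, 0.0209, -0.0616])]
287 [(290, [-0.0093, -0.0137, -0.0118]), (294, [-0.0098, -0.0121, -0.0112]), (354, [-0.0127, 0.0107, -0.0112]), (360, [0.008, 0.0212, -0.0613])]
290 [(290, [-0.0097, -0.0134, -0.0081]), (294, [-0.0097, -0.0119, -0.0086]), (354, [-0.0126, 0.0106, -0.0086]), (360, [-0.0131, 0.0127, -0.0081])]
295 [(290, [-0.0098, -0.0131, -0.0035]), (294, [-0.0099, -0.0116, -0.0036]), (354, [-0.0128, 0.0101, -0.0036]), (360, [-0.0131, 0.0123, -0.0035])]
300 [(290, [-0.0096, -0.0127, 0.0002]), (294, [-0.0093, -0.0113, -0.0008]), (354, [-0.0126, 0.0098, 0.0004]), (360, [-0.0128, 0.012, 0.0001])]
```

```bash
python3 -m handwheel '[[[0.81,1.5,-0.2,0,0],[0.81,3,-0.2,0,0],[0.81,3.6,-0.2,0,0],[0.81,3.6,-0.2,0,0],[0.81,3.6,-0.2,0.5,0],[0.81,3.6,-0.2,1,0],[0.81,3.6,-0.2,1.4,0],[0.81,3.6,-0.2,1.8,0],[0.81,3.6,-0.2,2.2,0],[0.81,3.6,-0.2,2.6,0]]]'
python3 - <<'E'
from h import *
go([(42,0,100,0)])
p,d=capture("wrist");cv2.imwrite("pics/w2.png",p[:,:,::-1])
E
```

```text
time_s: 3.15
position: [0.549, -0.0436, 0.0993]
eef_rot: [-0.045, 0.706, 0.045, 0.706]
force: [-0.9, 0.5, -0.2]
opening: 0.0163
t 3.15 tray [-49.5   1.8] z 0.0993 head -0.0 tilt [-1. -0.  0.] open 0.0163 F [-0.9  0.5 -0.2]
(42, 0, 100, 0) -> [-0.07 -0.18  9.15] turn -0.0
```

View pics/w2.png

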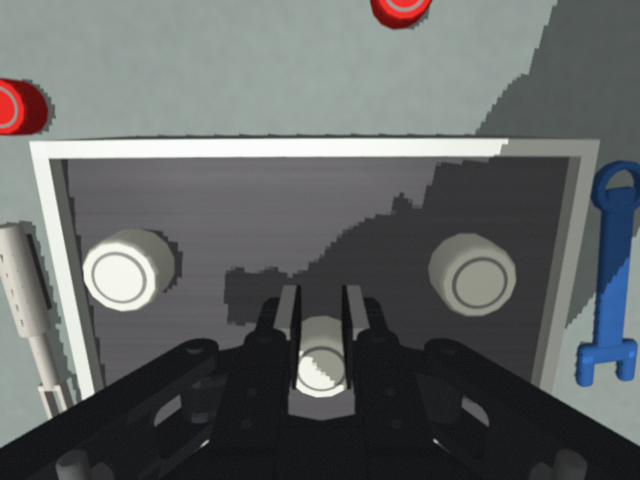

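The cap at (322,355) is flat and centred ahead of the fingers, so I'll keep pushing.

```bash
python3 -m handwheel '[[[0.81,0,0,0.4,0],[0.81,0,0,0.9,0],[0.81,0,-0.1,1.4,0],[0.81,0,-0.1,1.9,0],[0.81,0,-0.1,2.4,0],[0.81,0,-0.1,2.9,0],[0.81,0,-0.2,3.4,0],[0.81,0,-0.2,3.9,0],[0.81,0,-0.2,4.4,0],[0.81,0,-0.2,4.9,0]]]'; python3 -m handwheel '[[[0.81,0,0,0.5,0],[0.81,0,0,1,0],[0.81,0,0,1.5,0],[0.81,0,0,2,0],[0.81,0,0,2.5,0],[0.81,0,0,3,0],[0.81,0,0,3.5,0],[0.81,0,0,3.9,0],[0.81,0,0,4.3,0],[0.81,0,0,4.4,0]]]'
python3 - <<'E'
from h import *
go([(42,0,100,0),(42,0,150,0)])
s=observe()
p,d=capture("wrist");q,e=capture("scene")
q=cv2.resize(q[150:350,130:350],None,fx=2,fy=2)
im=np.zeros((480,640+440//2+0,3),np.uint8)
cv2.imwrite("pics/m3.png",np.hstack([cv2.resize(p,(400,300)),cv2.resize(q,(330,300))])[:,:,::-1])
E
```

```text
time_s: 4.2
position: [0.5979, -0.0394, 0.0992]
eef_rot: [-0.045, 0.706, 0.045, 0.706]
force: [-0.7, -0.4, 0.0]
opening: 0.0164
time_s: 5.2
position: [0.6416, -0.0338, 0.0992]
eef_rot: [-0.045, 0.706, 0.045, 0.706]
force: [0.4, -0.9, 0.0]
opening: 0.016
t 5.2 tray [43.5 -0.2] z 0.0992 head -0.0 tilt [-1. -0.  0.] open 0.016 F [ 0.4 -0.9  0. ]
(42, 0, 100, 0) -> [-0.08  0.02 -0.15] turn -0.0
(42, 0, 150, 0) -> [-5.08  0.02 -0.15] turn -0.0
```

View pics/m3.png

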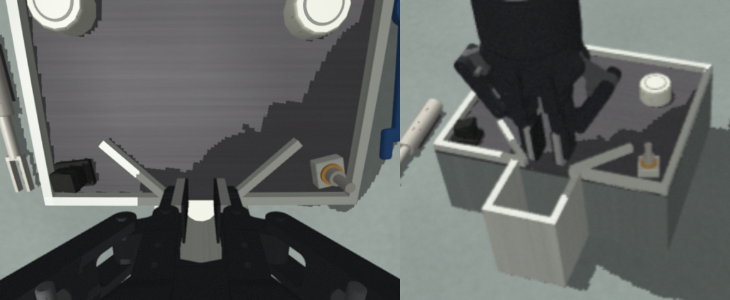

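```bash
python3 -m handwheel '[[[0.81,0,0,-0.3,0],[0.81,-3,0,-0.3,0],[0.81,-5,0,-0.3,0],[0.81,-5,0,-2,0],[0.81,-5,3,-6,8],[0.81,-5,5,-9,16],[0.81,-5,7.8,-13.6,24],[0.81,-5,7.8,-13.6,29.9],[0.81,-5,7.8,-13.6,29.9],[0.81,-5,7.8,-13.6,29.9]]]'
python3 - <<'E'
from h import *
s=observe();p,d=capture("wrist");q,e=capture("top")
cv2.imwrite("pics/m4.png",np.hstack([cv2.resize(p,(400,300)),cv2.resize(q[140:290,285:435],(300,300))])[:,:,::-1])
go([(-92.5,78.4,100,-29.9),(-87,75.3,100,-29.9)])
E
```

```text
time_s: 6.3
position: [0.4974, 0.026, 0.1498]
eef_rot: [0.138, 0.693, -0.137, 0.694]
force: [0.3, 0.7, -0.6]
opening: 0.0161
t 6.4 tray [-91.7  77.2] z 0.1494 head -29.8 tilt [-1.     0.     0.001] open 0.016 F [ 0.9 -0.5 -0.6]
(-92.5, 78.4, 100, -29.9) -> [ 4.94  0.07 -0.13] turn 0.1
(-87, 75.3, 100, -29.9) -> [4.94 0.07 0.5 ] turn 0.1
```

View pics/m4.png

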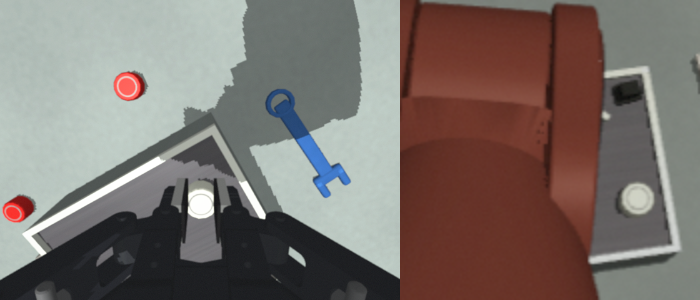

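```bash
python3 -m handwheel '[[[0.81,2,0.1,0,0],[0.81,4,0.1,0,0],[0.81,4.9,0.1,0,0],[0.81,4.9,0.1,0,0],[0.81,4.9,0.1,0.3,0],[0.81,4.9,0.1,0.6,0],[0.81,4.9,0.1,0.9,0],[0.81,4.9,0.1,1.2,0],[0.81,4.9,0.1,1.6,0],[0.81,4.9,0.1,2.0,0]]]'
python3 - <<'E'
from h import *
def T(x,y,h,b=23.5): a=np.radians(h);return (round(x-b*np.cos(a),1),round(y-b*np.sin(a),1),100,h)
go([T(*c) for c in [(20,13.8,-29.9),(26,10.5,-28),(31,8,-24),(36,5.5,-20),(41,3.5,-15),(46,2,-10),(51,1,-5),(56,0,0),(61,0,0),(66,0,0)]])
E
```

```text
time_s: 7.4
position: [0.5156, 0.0194, 0.1004]
eef_rot: [0.139, 0.693, -0.139, 0.693]
force: [-0.2, -0.4, -0.5]
opening: 0.0162
t 7.4 tray [-74.7  68.6] z 0.1004 head -29.9 tilt [-1.  0.  0.] open 0.0162 F [-0.2 -0.4 -0.5]
(np.float64(-0.4), np.float64(25.5), 100, -29.9) -> [ 0.04 -0.03  8.59] turn -0.0
(np.float64(5.3), np.float64(21.5), 100, -28) -> [ 0.04 -0.09  9.28] turn -1.9
(np.float64(9.5), np.float64(17.6), 100, -24) -> [ 0.04 -0.22  9.84] turn -5.9
(np.float64(13.9), np.float64(13.5), 100, -20) -> [ 0.04 -0.36 10.43] turn -9.9
(np.float64(18.3), np.float64(9.6), 100, -15) -> [ 0.04 -0.47 11.  ] turn -14.9
(np.float64(22.9), np.float64(6.1), 100, -10) -> [ 0.04 -0.55 11.57] turn -19.9
(np.float64(27.6), np.float64(3.0), 100, -5) -> [ 0.04 -0.58 12.14] turn -24.9
(np.float64(32.5), np.float64(0.0), 100, 0) -> [ 0.04 -0.6  12.71] turn -29.9
(np.float64(37.5), np.float64(0.0), 100, 0) -> [ 0.04 -0.35 13.14] turn -29.9
(np.float64(42.5), np.float64(0.0), 100, 0) -> [ 0.04 -0.1  13.58] turn -29.9
```

```bash
python3 -m handwheel '[[[0.81,0,0,0.5,0],[0.81,0,0,1,0],[0.81,0,0,1.5,0],[0.81,0,0,2,0],[0.81,0,0,2.5,0],[0.81,0,0,3,0],[0.81,0,0,3.5,0],[0.81,0,0,4,0],[0.81,0,0,4.5,0],[0.81,0,0,5,0]]]'; python3 -m handwheel '[[[0.81,0,0,0.5,0],[0.81,0,0,1,0],[0.81,0,0,1.5,0],[0.81,0,0,2,0],[0.81,0,0,2.5,0],[0.81,0,0,3,0],[0.81,0,0,3.4,0],[0.81,0,0,3.6,0],[0.81,0,0,3.6,0],[0.81,0,0,3.6,0]]]'
python3 - <<'E'
from h import *
def T(x,y,h,b=23.5): a=np.radians(h);return (round(x-b*np.cos(a),1),round(y-b*np.sin(a),1),100,h)
go([T(*c) for c in [(26,10.5,-28),(31,8,-24),(36,5.5,-20),(41,3.5,-15),(46,2,-10),(51,1,-5),(56,0,0),(61,0,0),(66,0,0)]])
p,d=capture("wrist");q,e=capture("scene")
cv2.imwrite("pics/m5.png",np.hstack([cv2.resize(p,(400,300)),cv2.resize(q[150:350,130:350],(330,300))])[:,:,::-1])
E
```

```text
time_s: 8.4
position: [0.5618, 0.0001, 0.1002]
eef_rot: [0.139, 0.693, -0.139, 0.693]
force: [-0.9, -0.4, 0.5]
opening: 0.0165
time_s: 9.4
position: [0.5945, -0.0135, 0.1002]
eef_rot: [0.139, 0.693, -0.139, 0.693]
force: [0.4, 0.0, 0.4]
opening: 0.0163
t 9.4 tray [-0.6 25.9] z 0.1002 head -29.9 tilt [-1. -0. -0.] open 0.0163 F [0.4 0.  0.4]
(np.float64(5.3), np.float64(21.5), 100, -28) -> [ 0.02 -0.09  0.73] turn -1.9
(np.float64(9.5), np.float64(17.6), 100, -24) -> [ 0.02 -0.22  1.29] turn -5.9
(np.float64(13.9), np.float64(13.5), 100, -20) -> [ 0.02 -0.35  1.88] turn -9.9
(np.float64(18.3), np.float64(9.6), 100, -15) -> [ 0.02 -0.47  2.45] turn -14.9
(np.float64(22.9), np.float64(6.1), 100, -10) -> [ 0.02 -0.54  3.03] turn -19.9
(np.float64(27.6), np.float64(3.0), 100, -5) -> [ 0.02 -0.58  3.59] turn -24.9
(np.float64(32.5), np.float64(0.0), 100, 0) -> [ 0.02 -0.59  4.16] turn -29.9
(np.float64(37.5), np.float64(0.0), 100, 0) -> [ 0.02 -0.34  4.6 ] turn -29.9
(np.float64(42.5), np.float64(0.0), 100, 0) -> [ 0.02 -0.1   5.03] turn -29.9
```

View pics/m5.png

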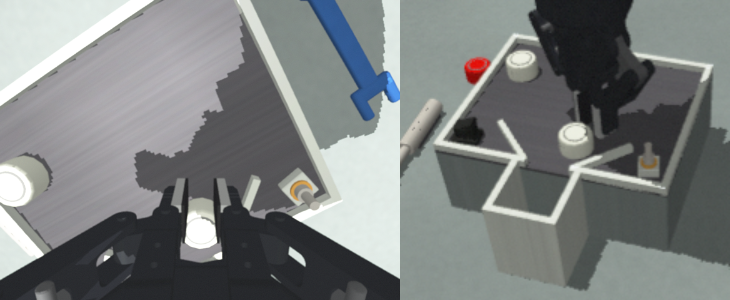

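The cap is flat and centred against the fingers at (200,228), just inside the guides. Next I'll turn into the gate.

```bash
python3 -m handwheel '[[[0.81,0,-0.05,0.35,-1],[0.81,0,-0.1,0.75,-2],[0.81,0,-0.22,1.3,-6],[0.81,0,-0.35,1.9,-10],[0.81,0,-0.47,2.45,-15],[0.81,0,-0.54,3.05,-20],[0.81,0,-0.58,3.6,-25],[0.81,0,-0.6,4.15,-30],[0.81,0,-0.35,4.6,-30],[0.81,0,-0.1,5.05,-30]]]'
python3 - <<'E'
from h import *
go([(42,0,150,0)])
p,d=capture("wrist");q,e=capture("scene")
cv2.imwrite("pics/m6.png",np.hstack([cv2.resize(p,(400,300)),cv2.resize(q[150:350,130:350],(330,300))])[:,:,::-1])
E
```

```text
time_s: 10.5
position: [0.6413, -0.0339, 0.1002]
eef_rot: [-0.045, 0.706, 0.045, 0.706]
force: [0.0, 0.1, 0.1]
opening: 0.0164
t 10.5 tray [43.2 -0.3] z 0.1002 head -0.0 tilt [-1.  0. -0.] open 0.0164 F [0.  0.1 0.1]
(42, 0, 150, 0) -> [-4.98  0.03 -0.12] turn -0.0
```

View pics/m6.png

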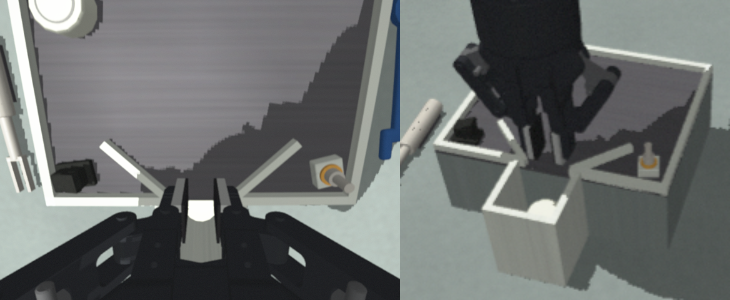

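The second cap dropped: it shows white inside the slot at (543,210). Now the third cap.

```bash
python3 -m handwheel '[[[0.81,0,0,-0.3,0],[0.81,-3,0,-0.3,0],[0.81,-5,0,-0.3,0],[0.81,-5,0,-2,0],[0.81,-5,-3,-6,-8],[0.81,-5,-6,-9,-16],[0.81,-5,-9.3,-13.4,-24],[0.81,-5,-9.3,-13.4,-32],[0.81,-5,-9.3,-13.4,-35.5],[0.81,-5,-9.3,-13.4,-35.5]]]'
python3 - <<'E'
from h import *
s=observe();p,d=capture("wrist");q,e=capture("scene")
cv2.imwrite("pics/m7.png",np.hstack([cv2.resize(p,(400,300)),cv2.resize(q[150:350,130:350],(330,300))])[:,:,::-1])
go([(-90.4,-93.2,100,35.5)])
E
```

```text
time_s: 11.6
position: [0.5193, -0.1437, 0.1505]
eef_rot: [-0.258, 0.658, 0.258, 0.658]
force: [0.3, 0.2, 0.6]
opening: 0.0163
t 11.7 tray [-91.2 -93.2] z 0.1503 head 35.5 tilt [-1. -0.  0.] open 0.0163 F [0.4 0.9 1.2]
(-90.4, -93.2, 100, 35.5) -> [ 5.03 -0.04  0.07] turn -0.0
```

View pics/m7.png

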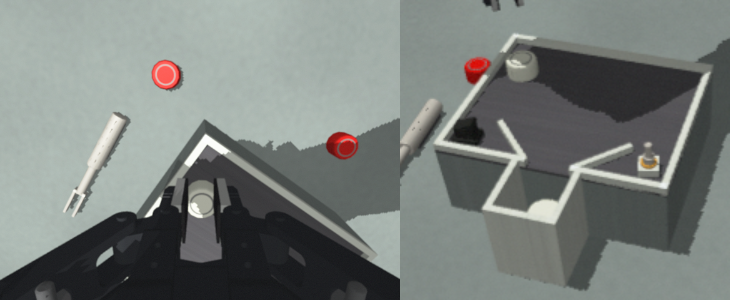

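The deck holds only the third cap, which is centred between the finger lines at (201,204). I'll descend and push.

```bash
python3 -m handwheel '[[[0.81,2,0,0,0],[0.81,4,0,0,0],[0.81,5,0,0,0],[0.81,5,0,0,0],[0.81,5,0,0.3,0],[0.81,5,0,0.6,0],[0.81,5,0,0.9,0],[0.81,5,0,1.2,0],[0.81,5,0,1.6,0],[0.81,5,0,2.0,0]]]';python3 -m handwheel '[[[0.81,0,0,0.5,0],[0.81,0,0,1,0],[0.81,0,0,1.5,0],[0.81,0,0,2,0],[0.81,0,0,2.5,0],[0.81,0,0,3,0],[0.81,0,0,3.5,0],[0.81,0,0,4,0],[0.81,0,0,4.5,0],[0.81,0,0,5,0]]]'; python3 -m handwheel '[[[0.81,0,0,0.5,0],[0.81,0,0,1,0],[0.81,0,0,1.5,0],[0.81,0,0,2,0],[0.81,0,0,2.5,0],[0.81,0,0,3,0],[0.81,0,0,3.5,0],[0.81,0,0,4,0],[0.81,0,0,4.5,0],[0.81,0,0,4.7,0]]]'
python3 - <<'E'
from h import *
def T(x,y,h,b=23.5): a=np.radians(h);return (round(x-b*np.cos(a),1),round(y-b*np.sin(a),1),100,h)
go([T(*c) for c in [(24,-11.6,35.5),(29,-8.5,31),(33,-6.5,26),(38,-4.5,20),(43,-3,15),(47,-2,10),(52,-1,5),(57,0,0),(62,0,0),(66,0,0)]])
p,d=capture("wrist");q,e=capture("scene")
cv2.imwrite("pics/m8.png",np.hstack([cv2.resize(p,(400,300)),cv2.resize(q[150:350,130:350],(330,300))])[:,:,::-1])
E
```

```text
time_s: 12.7
position: [0.5349, -0.1295, 0.1003]
eef_rot: [-0.259, 0.658, 0.259, 0.658]
force: [0.9, -0.5, 1.0]
opening: 0.0159
time_s: 13.7
position: [0.5715, -0.0954, 0.1003]
eef_rot: [-0.259, 0.658, 0.259, 0.658]
force: [-0.4, -0.3, -0.1]
opening: 0.0163
time_s: 14.7
position: [0.6061, -0.0633, 0.1002]
eef_rot: [-0.259, 0.658, 0.259, 0.658]
force: [-0.4, -0.3, 0.2]
opening: 0.0166
t 14.7 tray [  4.5 -25. ] z 0.1002 head 35.6 tilt [-1. -0.  0.] open 0.0166 F [-0.4 -0.3  0.2]
(np.float64(4.9), np.float64(-25.2), 100, 35.5) -> [ 0.02 -0.04  0.02] turn 0.1
(np.float64(8.9), np.float64(-20.6), 100, 31) -> [0.02 0.1  0.61] turn 4.6
(np.float64(11.9), np.float64(-16.8), 100, 26) -> [0.02 0.24 1.08] turn 9.6
(np.float64(15.9), np.float64(-12.5), 100, 20) -> [0.02 0.35 1.65] turn 15.6
(np.float64(20.3), np.float64(-9.1), 100, 15) -> [0.02 0.37 2.21] turn 20.6
(np.float64(23.9), np.float64(-6.1), 100, 10) -> [0.02 0.41 2.68] turn 25.6
(np.float64(28.6), np.float64(-3.0), 100, 5) -> [0.02 0.39 3.24] turn 30.6
(np.float64(33.5), np.float64(0.0), 100, 0) -> [0.02 0.35 3.81] turn 35.6
(np.float64(38.5), np.float64(0.0), 100, 0) -> [0.02 0.05 4.22] turn 35.6
(np.float64(42.5), np.float64(0.0), 100, 0) -> [ 0.02 -0.18  4.54] turn 35.6
```

View pics/m8.png

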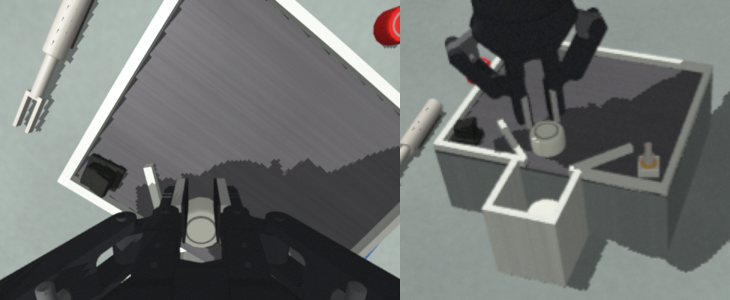

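The cap is centred at (200,230), flat, and clear of the guides. Now the turn through the gate, then back, lift and clear.

```bash
python3 -m handwheel '[[[0.81,0,0.05,0.3,2],[0.81,0,0.1,0.6,5],[0.81,0,0.24,1.1,10],[0.81,0,0.35,1.65,15.5],[0.81,0,0.37,2.2,20.5],[0.81,0,0.41,2.7,25.5],[0.81,0,0.39,3.25,30.5],[0.81,0,0.35,3.8,35.5],[0.81,0,0.05,4.2,35.5],[0.81,0,-0.2,4.6,35.5]]]'; python3 -m handwheel '[[[0.81,0,0,0,0],[0.81,0,0,-0.3,0],[0.81,-3,0,-0.3,0],[0.81,-6,0,-0.3,0],[0.81,-10,0,-4,0],[0.81,-14,0,-9,0],[0.81,-14,0,-14,0],[0.81,-14,0,-19,0],[0.81,-14,0,-24,0],[0.81,-14,0,-24,0]]]'
python3 - <<'E'
from h import *
go([])
q,e=capture("scene");p,d=capture("top");m=white(p,130)
for n,(x,y) in dict(mid=(358,228),B=(327,249),C=(403,239)).items(): print(n,m[y-5:y+6,x-5:x+6].mean())
cv2.imwrite("pics/m9.png",np.hstack([cv2.resize(p[140:290,285:435],(400,400)),cv2.resize(q[150:350,130:350],(400,400))])[:,:,::-1])
E
```

```text
time_s: 15.8
position: [0.641, -0.034, 0.1003]
eef_rot: [-0.047, 0.706, 0.046, 0.706]
force: [-0.4, 0.5, 0.4]
opening: 0.0162
time_s: 16.8
position: [0.3978, -0.0643, 0.2401]
eef_rot: [-0.045, 0.706, 0.046, 0.705]
force: [0.3, 0.2, 0.4]
opening: 0.0164
t 16.8 tray [-202.2    0.5] z 0.2401 head 0.1 tilt [-1.     0.001 -0.002] open 0.0164 F [0.3 0.2 0.4]
mid 0.0
B 0.0
C 0.0
```

View pics/m9.png

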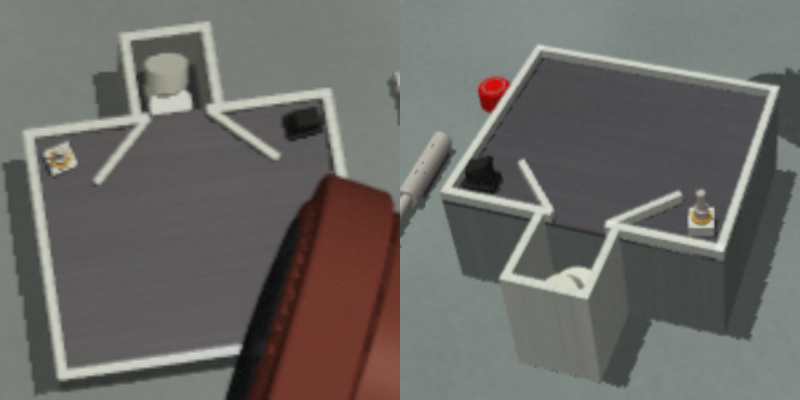

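The deck is empty and the caps lie in the slot at about (165,80). One last depth check that they sit below the deck, then I'll hand in.

Run:
```python
from h import *
p,d=capture("top");c=calibration("top");b=[]
for v in range(154,182):
    for u in range(334,364):
        if d[v,u]>0:
            o,r=ray("top",(u,v));P=o+r*d[v,u];t=w2t(P)
            if 57<t[0]<105 and abs(t[1])<23:b.append(P[2])
print(len(b),np.percentile(b,[5,50,95,100]).round(4))
print(close_job())
```

```text
406 [0.0064 0.0484 0.0625 0.0673]
the job is handed in; nothing more can be done
None
```

All three caps are in the slot and the job is handed in, about 17 s into the 64 s allowed. I swept them one at a time, middle first, then left, then right. The fingertips were set about 16 mm apart as a cradle behind each cap and kept clear of the rims and guides; nothing was pinched or lifted.

**Deck and slot:** In the last top and scene pictures the deck is empty. The highest point inside the slot is 67 mm above the bench, below the 74 mm deck.

**Things to leave alone:** The encoder and boot stand in their corners in the last pictures, by eye. I never moved near the spanner, the extractor or the red look-alikes. The spanner, most of the extractor and one red look-alike were outside those last crops, so their final positions were not checked.

**Forces:** The wrist readings I took, mostly at the end of each move, stayed at or below about 1.7 N.

**Disagreements:** The camera views differed by 1 to 4 mm on the tray and cap positions. I averaged the tray position over the top and scene views, and the cap positions with the wrist view too. The first cap's drop could not be seen while the gripper was over the gate; the later pictures of the empty deck confirmed it.

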